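Load the soldering cups with the blue capacitors, lowest part first

TASK

Stand each of the three blue capacitors upright, terminals up, on the floor of the orange soldering cup of its own size: the small one in the small cup, the medium one in the medium cup, the large one in the large cup. Load them from the smallest to the largest, so that low parts go in before tall ones. Leave the black capacitors where they stand, and knock no capacitor over.

Things in the scene. Friction and masses are not known exactly. Their poses are not given: they have to be found in the camera images.
- blue_small: the small blue capacitor: an upright cylinder with a blue sleeve, 20 mm in diameter and 40 mm tall, with two brass terminals 3 mm high on its blue top and a narrow white stripe down its side; loose, about 25 g. Origin: centre of its underside, z up along its axis; it stands on the bench.
- blue_medium: the medium blue capacitor: an upright cylinder with a blue sleeve, 34 mm in diameter and 56 mm tall, with two brass terminals 3 mm high on its blue top and a narrow white stripe down its side; loose, about 70 g. Origin: centre of its underside, z up along its axis; it stands on the bench.
- blue_large: the large blue capacitor: an upright cylinder with a blue sleeve, 50 mm in diameter and 72 mm tall, with two brass terminals 3 mm high on its blue top and a narrow white stripe down its side; loose, about 160 g. Origin: centre of its underside, z up along its axis; it stands on the bench.
- cup_small: the small orange soldering cup: a low, round, open-topped cup screwed to the bench, inside diameter 36 mm, outside 44 mm, rim 18 mm above the bench, inner floor 6 mm above the bench; two aluminium screw ears 3 mm thick stick out 14 mm at its two ends along its x axis. It fits the small blue capacitor with 8 mm to spare all round. Origin: centre of its underside, at bench height.
- cup_medium: the medium orange soldering cup: a low, round, open-topped cup screwed to the bench, inside diameter 50 mm, outside 58 mm, rim 18 mm above the bench, inner floor 6 mm above the bench; two aluminium screw ears 3 mm thick stick out 14 mm at its two ends along its x axis. It fits the medium blue capacitor with 8 mm to spare all round. Origin: centre of its underside, at bench height.
- cup_large: the large orange soldering cup: a low, round, open-topped cup screwed to the bench, inside diameter 66 mm, outside 74 mm, rim 18 mm above the bench, inner floor 6 mm above the bench; two aluminium screw ears 3 mm thick stick out 14 mm at its two ends along its x axis. It fits the large blue capacitor with 8 mm to spare all round. Origin: centre of its underside, at bench height.
- black_medium: a black-sleeved capacitor, 34 mm in diameter and 56 mm tall, black top with two brass terminals 3 mm high; loose, about 70 g; to be left alone. Origin: centre of its underside.
- black_large: a black-sleeved capacitor, 50 mm in diameter and 72 mm tall, black top with two brass terminals 3 mm high; loose, about 160 g; to be left alone. Origin: centre of its underside.
Not all that is in view belongs to the job. Leave any pink look-alike of the cup_large alone.

How it is judged:
By the outcome, as a careful person would: the job done as asked, in the order asked, and still so for the second after the job is handed in, with the robot touching nothing.
It also fails if it takes over 88 s, if anything falls off the work surface, if the arm or the gripper's body presses on something with over 40 N, if the wrist force passes 120 N, or if a joint passes its speed limit or range.

ROBOT

A 6-joint arm with a two-finger parallel gripper is mounted at the origin on the work surface. World frame = base frame: x ahead of the robot, y to its left, z up, the work surface at z = 0. Lengths are in mm, angles in rad, forces in N, time in s.
With the tool pointing down it reaches from about 300 to 775 mm from the base axis. Payload 14.6 kg.
Tool frame: the origin (TCP) lies between the finger pads; the fingertips stand manip.tip_reach ahead of it and the grasp point (between the pads) lies 5 mm behind it (manip.tip_reach is the distance from the TCP to the fingertips, in mm); z points along the fingers, y is the line along which they close (so a half turn about z gives the same grasp; the last joint's range is limited). The gripper opens to 94 mm and grips with 3 to 60 N. Pads are 16 mm wide; open, the fingers measure 119 mm over their backs; the gripper's body (75 mm by 177 mm) begins 78 mm behind the grasp point.
Start: joints at [1.157, 0.3, 1.521, -0, 1.321, -0.067], TCP at [186.936, 517.247, 219.446] pointing down, gripper open.
Joint ranges: [-3.03, 3.03], [-0.79, 2.21], [0.23, 2.52], [-1.04, 4.18], [0, 3.07], [-2.55, 2.55]. Speed limits (rad/s): [2.22, 2.22, 2.57, 3.14, 3.14, 3.14].

INTERFACE

Orientations are given as [roll, pitch, yaw] about the fixed x, y, z axes, in that order (R = Rz(yaw) Ry(pitch) Rx(roll)).
In Python, from cell import manip gives the robot as it stands. The module is installed in compiled form; this text tells all that it offers.
- The arm moves only by the shell command python3 -m creep 'ROWS' [FORCE]. ROWS is JSON, a list of rows, each a list of 3 entries, a list of its own where there are three numbers: the opening, from -1 (shut) to 1 (fully open), then the shift along the tool's x, y, z in cm, then the turn about the tool's z in units of 5 degrees (1.0 is 5 degrees). In form: [[grip, [tx, ty, tz], roll], ...]. A call has 1 to 12 rows; each row is the pose to reach, as a shift and turn from the pose commanded when the call began, along the tool's axes at that moment; what a row does not reach only later rows make up. A row lasts 1/10 s, in which the tool goes at most 50 mm and 8.59 degrees, less where a joint would pass 70% of its speed; a pose out of reach is approached as far as the arm can. A call with a gripper value outside its range is refused whole. The fingers move at their own pace and stop on an object; FORCE is the grip in N (left out, the last holds). Time passes only in rows, so rows that repeat a pose let the fingers close. It gives the time, the measured TCP pose, the force, the opening and the grip force at its end, in the units of the state.
- manip.read_state(): the state, without advancing time (a new reading comes with each control period).
- manip.camera(name): name is "scene" or "side" or "wrist"; returns the picture (420x560x3 uint8, red, green, blue); there is no depth.
- manip.camera_params(name): a dict with "fovy" (degrees; the focal length in pixels is half the picture's height over the tangent of half this angle, whatever the lens; pixels are square), "cx", "cy" (the principal point, pixels), "origin" and "attitude" of the camera in the world. Camera axes: x right, y down, z forward; pixel columns grow to the right and rows downward; lengths in mm; the calibration is good to about 2 mm. A picture is of the moment at which its call begins: read the wrist's pose just before it. camera_params takes no time and is no camera call; for the wrist camera it gives the pose at the moment of the call.
- manip.sign_off(): hands the job in; it is judged then, once.
The state is a dict: "clock": time; "joints": joint angles; "qd": joint speeds; "effort": joint torques, N m; "eef_pos": TCP position; "eef_rot": TCP orientation; "wrist_force": force on the tool from outside, world axes, zero at the start; "moment": the same for the moment, N m; "finger_gap": finger opening in mm; "finger_force": force on a finger pad.
Only numpy, scipy, OpenCV 4.12 (cv2) and the standard library are available. Lean on these libraries where they do the work, as an engineer would, in place of code of your own. Each camera call takes 0.05 s, during which the arm holds its last target. There are 200 camera calls.

## Working session

There is one attempt and no reset: what is moved stays moved. The work goes in short steps, Python scripts to look and compute and a shell command to move; the robot and the scene stay as the last step left them, time stands still between calls to the robot, and variables do not carry over. Pictures are saved under pics/ and viewed, at most 14 in all, crops included, and the job is handed in when it is done.

```bash
mkdir -p pics; python3 - <<'E'
from cell import manip
import cv2
s=manip.read_state()
print({k:s[k] for k in("clock","eef_pos","eef_rot","finger_gap")},manip.tip_reach)
for n in("scene","side","wrist"):
    p=manip.camera_params(n);print(n,p)
    cv2.imwrite(f"pics/{n}0.png",manip.camera(n)[...,::-1])
E
```

```text
{'clock': 0.0, 'eef_pos': array([186.82409998, 517.02112536, 218.87318296]), 'eef_rot': array([-3.14039615e+00, -5.03335117e-05,  2.79480857e+00]), 'finger_gap': 93.79273197822083} 14.0
scene {'fovy': 43.50707306457081, 'cx': 278.9853230402923, 'cy': 211.25853869599504, 'origin': array([1159.8657133 ,  835.87425069,  796.3404994 ]), 'attitude': array([-2.17285356,  0.0077347 ,  2.42853825])}
side {'fovy': 50.23411746704316, 'cx': 287.9236133350342, 'cy': 211.8634044546198, 'origin': array([  78.7079805 , -832.42889735,  854.84762019]), 'attitude': array([-2.30204091, -0.0092461 , -0.40776895])}
wrist {'fovy': 58.868416537644016, 'cx': 280.34441955543485, 'cy': 208.45658545260554, 'origin': array([108.58481533, 544.97045536, 384.53830764]), 'attitude': array([ 2.85500713e+00, -1.99441084e-04,  1.22366519e+00])}
```

View pics/scene0.png

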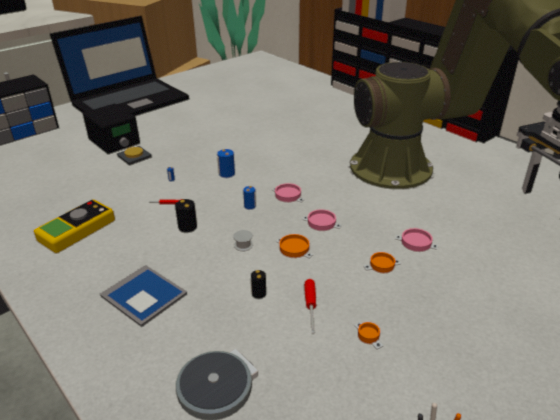

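View pics/side0.png

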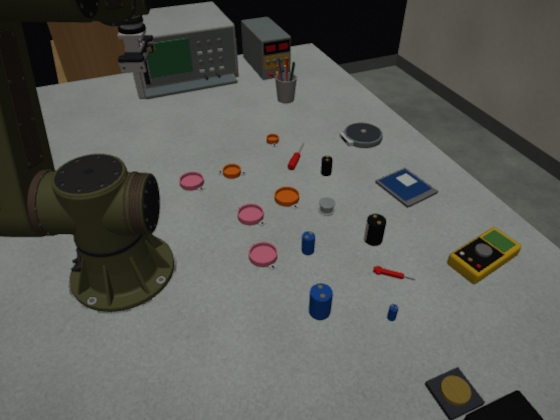

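View pics/wrist0.png

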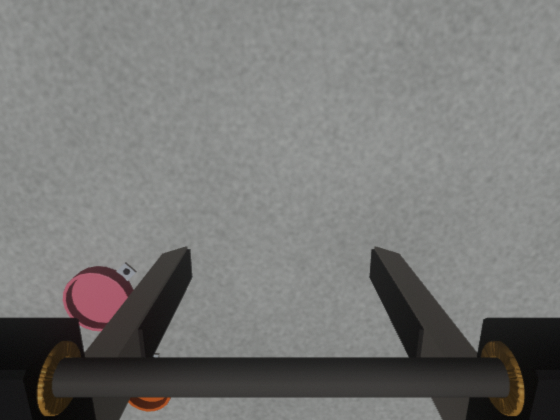

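Scene image: blue small (171,174), medium (249,197), large (226,163). Orange cups: small (369,332), medium (382,262), large (294,245). Black capacitors at (186,215) and (258,284); the pink cups are look-alikes. 
Side image: blue small (392,312), medium (308,243), large (320,301). Cups: small (273,139), medium (232,171), large (287,197).

```bash
cat > h.py <<'E'
import numpy as np, cv2
from scipy.spatial.transform import Rotation as Ro
from cell import manip
def ray(p,uv):
    f=210/np.tan(np.radians(p["fovy"])/2)
    d=Ro.from_euler("xyz",p["attitude"]).apply([(uv[0]-p["cx"])/f,(uv[1]-p["cy"])/f,1])
    return np.array(p["origin"]),d/np.linalg.norm(d)
def plane(p,uv,z):
    o,d=ray(p,uv); return o+d*(z-o[2])/d[2]
def tri(rs):
    A=sum(np.eye(3)-np.outer(d,d) for o,d in rs); b=sum((np.eye(3)-np.outer(d,d))@o for o,d in rs)
    return np.linalg.solve(A,b)
def blobs(img,kind,amin=25):
    h=cv2.cvtColor(img,cv2.COLOR_RGB2HSV)
    lo,hi={"blue":((105,150,40),(125,255,255)),"orange":((7,180,90),(17,255,255)),"black":((0,0,0),(180,255,45))}[kind]
    m=cv2.inRange(h,lo,hi); m=cv2.morphologyEx(m,cv2.MORPH_CLOSE,np.ones((3,3)))
    cs=[c for c in cv2.findContours(m,cv2.RETR_EXTERNAL,cv2.CHAIN_APPROX_NONE)[0] if cv2.contourArea(c)>amin]
    return cs
def near(cs,uv):
    return min(cs,key=lambda c:np.hypot(*(np.array(cv2.minAreaRect(c)[0])-uv)))
def cen(c):
    m=cv2.moments(c); return np.array([m["m10"],m["m01"]])/m["m00"]
E
python3 - <<'E'
from h import *
T={"blue_small":("blue",(171,174),(392,312),20),"blue_medium":("blue",(249,197),(308,243),28),"blue_large":("blue",(226,163),(320,301),36),
"black_medium":("black",(258,284),(327,166),28),"black_large":("black",(186,215),(375,230),36),
"cup_small":("orange",(369,332),(273,139),12),"cup_medium":("orange",(382,262),(232,171),12),"cup_large":("orange",(294,245),(287,197),12)}
I={n:cv2.imread(f"pics/{n}0.png")[...,::-1].copy() for n in("scene","side")}
P={n:manip.camera_params(n) for n in I}
for k,(col,a,b,z) in T.items():
    rs=[];pl=[];bb=[]
    for n,uv in(("scene",a),("side",b)):
        c=near(blobs(I[n],col),uv);u=cen(c);rs.append(ray(P[n],u));pl.append(plane(P[n],u,z)[:2].round(1));bb.append(cv2.boundingRect(c))
    print(k,tri(rs).round(1),pl,bb)
E
```

```text
blue_small [ 454.7 -350.2   42.8] [array([ 376.6, -322.7]), array([ 535.5, -382.1])] [(218, 149, 16, 28), (388, 305, 10, 16)]
blue_medium [ 450.7 -117.8   26.1] [array([ 451.8, -115.2]), array([ 450.4, -119.8])] [(244, 187, 11, 22), (302, 232, 13, 23)]
blue_large [ 393.5 -300.8   35.3] [array([ 392.7, -298.9]), array([ 394.6, -302.2])] [(218, 149, 16, 28), (310, 284, 22, 36)]
black_medium [648.3 165.9  25.3] [array([649.4, 168.6]), array([647., 162.])] [(252, 271, 14, 27), (321, 157, 11, 19)]
black_large [ 630.2 -149.1   34.5] [array([ 629.7, -145.7]), array([ 631. , -151.2])] [(176, 200, 20, 32), (365, 215, 21, 31)]
cup_small [559.4 401.5   9.8] [array([560.7, 402.8]), array([558.3, 398.1])] [(358, 322, 22, 21), (267, 134, 11, 10)]
cup_medium [371.7 279.2   8.7] [array([374.2, 281.7]), array([370.9, 274.3])] [(371, 252, 25, 21), (223, 164, 17, 14)]
cup_large [483.5  98.2   8.9] [array([485.5, 101.3]), array([482.5,  94.4])] [(280, 234, 29, 23), (275, 187, 24, 19)]
```

```bash
cat >> h.py <<'E'
def go(*ts):
    s=manip.read_state();R=Ro.from_euler("xyz",s["eef_rot"])
    for t in ts: print("to",t,"shift cm",(R.inv().apply(np.array(t)-s["eef_pos"])/10).round(2))
E
python3 - <<'E'
from h import *
p=manip.camera_params("side")
for uv in((462,420),(430,385),(480,395),(380,268)):print(plane(p,uv,0).round())
go((530,-372,215))
E
```

```text
[ 534. -629.    0.]
[ 520. -548.    0.]
[ 599. -604.    0.]
[ 593. -244.    0.]
to (530, -372, 215) shift cm [-62.49 -71.95   0.46]
```

```bash
python3 -m creep '[[1,[-31,-36,0],0],[1,[-31,-36,0],0],[1,[-31,-36,0],0],[1,[-31,-36,0],0],[1,[-31,-36,0],0],[1,[-31,-36,0],0],[1,[-31,-36,0],0],[1,[-31,-36,0],0],[1,[-31,-36,0],0],[1,[-31,-36,0],0],[1,[-31,-36,0],0]]' 20
python3 -m creep '[[1,[-31.5,-36,0],0],[1,[-31.5,-36,0],0],[1,[-31.5,-36,0],0],[1,[-31.5,-36,0],0],[1,[-31.5,-36,0],0],[1,[-31.5,-36,0],0],[1,[-31.5,-36,0],0],[1,[-31.5,-36,0],0],[1,[-31.5,-36,0],0],[1,[-31.5,-36,0],0],[1,[-31.5,-36,0],0]]'
python3 - <<'E'
from h import *
cv2.imwrite("pics/w1.png",manip.camera("wrist")[...,::-1])
E
```

```text
clock: 1.25
eef_pos: [356.7, 71.1, 219.4]
eef_rot: [-3.141, 0.0, 2.791]
wrist_force: [-0.5, 0.1, 0.1]
finger_gap: 93.7
finger_force: 0.0
clock: 2.35
eef_pos: [530.6, -374.0, 217.7]
eef_rot: [3.141, -0.002, 2.793]
wrist_force: [-0.7, 1.4, -0.4]
finger_gap: 94.3
finger_force: 0.0
```

View pics/w1.png

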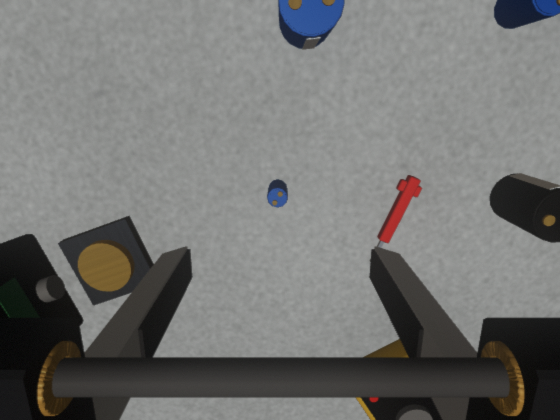

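Wrist: small blue capacitor at (278,194), midway between the fingers. The screwdriver lies at (400,210) and the tape block at (105,265).

```bash
cat >> h.py <<'E'
def wrist(kind,uv,z,img=None):
    p=manip.camera_params("wrist");im=manip.camera("wrist")
    c=near(blobs(im,kind),uv);print("blob",cen(c).round(1),cv2.boundingRect(c));q=plane(p,cen(c),z)
    print("pos",q.round(1));return q
E
python3 - <<'E'
from h import *
q=wrist("blue",(278,194),20)
p=manip.camera_params("wrist");print(plane(p,(378,245),5),plane(p,(105,265),15))
go((q[0],q[1],100),(q[0],q[1],33))
E
```

```text
blob [275.9 196.4] (267, 189, 18, 18)
pos [ 539.3 -380.3   20. ]
[ 632.59334286 -294.74022521    5.        ] [ 549.6025633  -579.98715804   15.        ]
to (np.float64(539.3286128601129), np.float64(-380.33075302145045), 100) shift cm [-1.17 -0.54 11.86]
to (np.float64(539.3286128601129), np.float64(-380.33075302145045), 33) shift cm [-1.17 -0.54 18.56]
```

```bash
sed -i 's/(105,150,40)/(105,150,VB)/; s/^def blobs/VB=40\ndef blobs/' h.py; python3 - <<'E'
import h
from h import *
im=manip.camera("wrist");p=manip.camera_params("wrist")
for y in range(176,212,3):print(y,im[y,272],im[y,280])
for v in(20,40,90,120):
    h.VB=v;c=near(blobs(im,"blue"),(278,194));print(v,cv2.boundingRect(c),cen(c),plane(p,cen(c),40))
E
```

```text
176 [151 153 151] [149 151 150]
179 [147 150 149] [141 142 141]
182 [40 46 63] [56 61 73]
185 [39 45 61] [38 44 57]
188 [41 49 71] [39 45 59]
191 [ 51  76 127] [ 50  76 128]
194 [ 55  86 147] [ 82  93 116]
197 [ 55  86 148] [ 60  88 145]
200 [ 62  85 138] [ 56  86 148]
203 [127 104  62] [ 55  85 147]
206 [ 71  88 121] [ 86 100 127]
209 [145 147 145] [145 148 146]
20 (266, 189, 18, 18) [275.05811966 196.61025641] [ 534.71232443 -378.03912063   40.        ]
40 (266, 189, 18, 18) [275.05811966 196.61025641] [ 534.71232443 -378.03912063   40.        ]
90 (266, 189, 18, 18) [275.05811966 196.61025641] [ 534.71232443 -378.03912063   40.        ]
120 (266, 189, 18, 18) [275.08398268 196.6952381 ] [ 534.79958743 -378.04466573   40.        ]
```

```bash
cat >> h.py <<'E'
def wtop(uv,z,kind="blue"):
    "centre of a top face (or rim) at height z, hull of the lit face"
    p=manip.camera_params("wrist");im=manip.camera("wrist")
    m=cv2.convexHull(near(blobs(im,kind),uv));print("blob",cen(m).round(1),cv2.boundingRect(m),cv2.minEnclosingCircle(m))
    q=plane(p,cen(m),z);print("pos",q.round(1));return q
E
python3 - <<'E'
from h import *
q=wtop((278,194),40)
go((q[0],q[1],100),(q[0],q[1],32))
E
```

```text
blob [274.2 197.3] (265, 189, 19, 18) ((274.111572265625, 197.30165100097656), 9.18170166015625)
pos [ 535.1 -379.1   40. ]
to (np.float64(535.0859870995218), np.float64(-379.08792190067027), 100) shift cm [-0.73 -0.61 11.95]
to (np.float64(535.0859870995218), np.float64(-379.08792190067027), 32) shift cm [-0.73 -0.61 18.75]
```

```bash
python3 -m creep '[[0.2,[-0.7,-0.6,5],0],[0.2,[-0.7,-0.6,9],0],[0.2,[-0.7,-0.6,9],0],[0.2,[-0.7,-0.6,9],0],[0.2,[-0.7,-0.6,9],0],[0.2,[-0.7,-0.6,9],0]]'
python3 - <<'E'
from h import *
cv2.imwrite("pics/w2.png",manip.camera("wrist")[...,::-1])
q=wtop((278,280),40)
go((q[0],q[1],32))
E
```

```text
clock: 3.15
eef_pos: [535.3, -380.6, 132.1]
eef_rot: [-3.14, 0.004, 2.795]
wrist_force: [0.1, 0.0, 0.7]
finger_gap: 56.6
finger_force: 0.0
blob [282.7 217.3] (270, 206, 26, 24) ((282.51300048828125, 217.83766174316406), 12.541104316711426)
pos [ 535.3 -379.2   40. ]
to (np.float64(535.2588688601413), np.float64(-379.18976895992296), 32) shift cm [0.04 0.14 9.91]
```

View pics/w2.png

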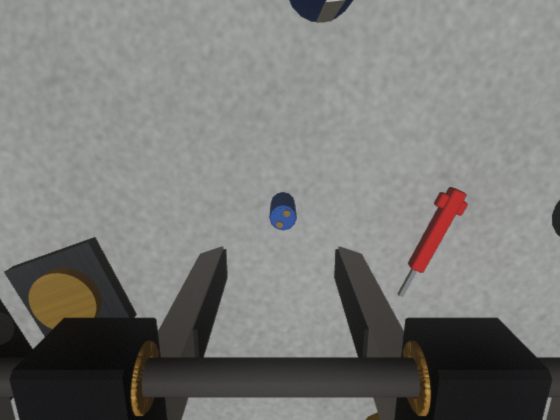

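Small capacitor top at (283,217), centred between the half-open fingers. I'll descend, grip and lift.

```bash
python3 -m creep '[[0.2,[0,0.1,5],0],[0.2,[0,0.1,9.9],0],[0.2,[0,0.1,9.9],0],[0.2,[0,0.1,9.9],0],[0.2,[0,0.1,9.9],0],[-1,[0,0.1,9.9],0],[-1,[0,0.1,9.9],0],[-1,[0,0.1,9.9],0],[-1,[0,0.1,9.9],0],[-1,[0,0.1,9.9],0],[-1,[0,0.1,9.9],0]]' 15
python3 -m creep '[[-1,[0,0,0],0],[-1,[0,0,-3],0],[-1,[0,0,-8],0],[-1,[0,0,-13],0],[-1,[0,0,-13],0],[-1,[0,0,-13],0]]'
python3 - <<'E'
from h import *
go((548,385,165))
E
```

```text
clock: 4.35
eef_pos: [534.9, -379.4, 30.6]
eef_rot: [-3.142, 0.0, 2.795]
wrist_force: [0.2, -0.2, 1.7]
finger_gap: 19.4
finger_force: 15.0
clock: 4.95
eef_pos: [535.1, -379.6, 161.3]
eef_rot: [-3.141, 0.002, 2.795]
wrist_force: [1.0, 0.4, -0.2]
finger_gap: 19.2
finger_force: 15.0
to (548, 385, 165) shift cm [24.77 72.34 -0.46]
```

```bash
python3 -m creep '[[-1,[9.5,37,0],0],[-1,[9.5,37,0],0],[-1,[9.5,37,0],0],[-1,[9.5,37,0],0],[-1,[9.5,37,0],0],[-1,[9.5,37,0],0],[-1,[9.5,37,0],0],[-1,[9.5,37,0],0],[-1,[9.5,37,0],0]]'
python3 -m creep '[[-1,[9.5,37,0],0],[-1,[9.5,37,0],0],[-1,[9.5,37,0],0],[-1,[9.5,37,0],0],[-1,[9.5,37,0],0],[-1,[9.5,37,0],0],[-1,[9.5,37,0],0],[-1,[9.5,37,0],0],[-1,[9.5,37,0],0],[-1,[9.5,37,0],0]]'
python3 - <<'E'
from h import *
cv2.imwrite("pics/w3.png",manip.camera("wrist")[...,::-1])
E
```

```text
clock: 5.85
eef_pos: [570.7, 4.5, 158.6]
eef_rot: [-3.141, -0.003, 2.799]
wrist_force: [-0.4, -1.3, -0.1]
finger_gap: 19.2
finger_force: 15.0
clock: 6.85
eef_pos: [607.6, 380.4, 158.3]
eef_rot: [-3.139, -0.002, 2.795]
wrist_force: [-0.2, 0.2, -0.1]
finger_gap: 19.9
finger_force: 15.0
```

View pics/w3.png

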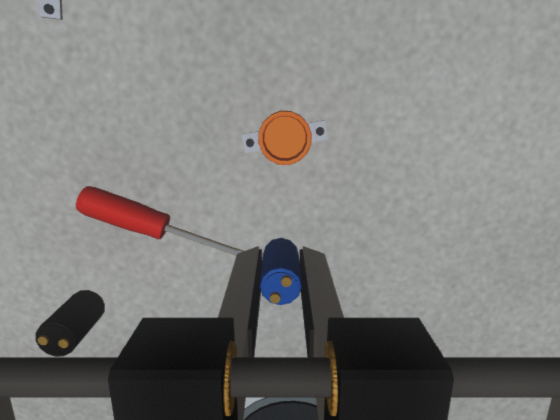

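Small cup rim centre at (285,138). The held capacitor is upright between the fingers, top at (281,287).

```bash
python3 - <<'E'
from h import *
q=wtop((285,138),18,"orange")
s=manip.read_state();t=s["eef_pos"];print(t)
b=wtop((281,285),t[2]+9.4); off=b-t;print("off",off)
go((q[0],q[1],80),(q[0],q[1],37.2))
E
```

```text
blob [285.1 136.8] (260, 111, 51, 52) ((284.54254150390625, 136.62765502929688), 26.202404022216797)
pos [558.6 401.3  18. ]
[608.01059322 379.49345327 159.53726384]
blob [280.3 285.2] (260, 267, 42, 38) ((280.45123291015625, 285.5), 20.603567123413086)
pos [608.1 379.1 168.9]
off [ 0.05718207 -0.42386917  9.4       ]
to (np.float64(558.562072233392), np.float64(401.2699409103062), 80) shift cm [5.4  0.36 8.  ]
to (np.float64(558.562072233392), np.float64(401.2699409103062), 37.2) shift cm [ 5.39  0.36 12.28]
```

```bash
python3 -m creep '[[-1,[5.4,0.4,0],0],[-1,[5.4,0.4,4],0],[-1,[5.4,0.4,8],0],[-1,[5.4,0.4,8],0],[-1,[5.4,0.4,8],0],[-1,[5.4,0.4,8],0],[-1,[5.4,0.4,8],0]]'
python3 - <<'E'
from h import *
ps=[]
for i in range(4):
    s=manip.read_state();ps.append(s["eef_pos"])
print(np.mean(ps,0),np.std(ps,0))
go((558.6,401.3,37.5))
E
```

```text
clock: 7.7
eef_pos: [559.3, 403.4, 82.8]
eef_rot: [3.139, 0.002, 2.794]
wrist_force: [-0.4, -0.2, 0.4]
finger_gap: 19.5
finger_force: 15.0
[559.34131224 403.35536873  82.76777297] [0. 0. 0.]
to (558.6, 401.3, 37.5) shift cm [ 0.01 -0.23  4.53]
```

```bash
python3 -m creep '[[-1,[0,-0.1,2.5],0],[-1,[0,-0.1,3.5],0],[-1,[0,-0.1,3.9],0],[-1,[0,-0.1,4.1],0],[-1,[0,-0.1,4.2],0],[-1,[0,-0.1,4.2],0],[-1,[0,-0.1,4.2],0]]'
```

```text
clock: 8.4
eef_pos: [558.2, 402.4, 39.0]
eef_rot: [3.141, 0.0, 2.795]
wrist_force: [0.8, -0.1, -0.5]
finger_gap: 19.9
finger_force: 15.0
```

```bash
python3 -m creep '[[-1,[0,0,0.1],0],[-1,[0,0,0.1],0],[-1,[0,0,0.1],0]]'; python3 -m creep '[[-1,[0,0,0.1],0],[-1,[0,0,0.1],0],[-1,[0,0,0.1],0]]'
```

```text
clock: 8.7
eef_pos: [558.0, 402.3, 37.5]
eef_rot: [3.142, -0.0, 2.795]
wrist_force: [0.2, -0.1, -0.8]
finger_gap: 19.4
finger_force: 15.0
clock: 9.0
eef_pos: [558.0, 402.4, 36.6]
eef_rot: [3.141, 0.0, 2.795]
wrist_force: [-0.3, -0.0, 1.3]
finger_gap: 19.6
finger_force: 15.0
```

```bash
python3 -m creep '[[-1,[0,0,0.1],0],[-1,[0,0,0.1],0],[-1,[0,0,0.1],0]]'; python3 -m creep '[[-0.2,[0,0,0],0],[-0.2,[0,0,0],0],[-0.2,[0,0,0],0],[-0.2,[0,0,0],0],[-0.2,[0,0,-4],0],[-0.2,[0,0,-9],0],[-0.2,[0,0,-14],0],[-0.2,[-6,0,-14],0],[-0.2,[-6,0,-14],0],[-0.2,[-6,0,-14],0],[-0.2,[-6,0,-14],0]]'
python3 - <<'E'
from h import *
cv2.imwrite("pics/w4.png",manip.camera("wrist")[...,::-1])
E
```

```text
clock: 9.3
eef_pos: [558.2, 402.4, 36.5]
eef_rot: [3.141, 0.001, 2.795]
wrist_force: [-2.6, -3.3, 9.2]
finger_gap: 19.6
finger_force: 15.0
clock: 10.4
eef_pos: [613.6, 382.1, 174.3]
eef_rot: [-3.14, -0.001, 2.795]
wrist_force: [-0.3, -0.5, 0.5]
finger_gap: 37.8
finger_force: 0.0
```

View pics/w4.png

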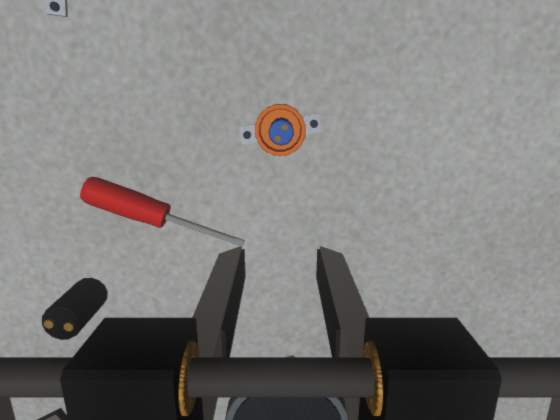

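Wrist: the small capacitor stands upright inside its cup at (281,131). Next is the medium one.

```bash
python3 - <<'E'
from h import *
go((460,-121,170))
E
```

```text
to (460, -121, 170) shift cm [ -2.65 -52.56   0.52]
```

```bash
python3 -m creep '[[0.4,[-2.6,-52.5,0],0],[0.4,[-2.6,-52.5,0],0],[0.4,[-2.6,-52.5,0],0],[0.4,[-2.6,-52.5,0],0],[0.4,[-2.6,-52.5,0],0],[0.4,[-2.6,-52.5,0],0],[0.4,[-2.6,-52.5,0],0],[0.4,[-2.6,-52.5,0],0],[0.4,[-2.6,-52.5,0],0],[0.4,[-2.6,-52.5,0],0],[0.4,[-2.6,-52.5,0],0],[0.4,[-2.6,-52.5,0],0]]'
python3 -m creep '[[0.4,[0,0,0],0],[0.4,[0,0,0],0],[0.4,[0,0,0],0]]'
python3 - <<'E'
from h import *
cv2.imwrite("pics/w5.png",manip.camera("wrist")[...,::-1])
q=wtop((280,200),56)
go((q[0],q[1],42))
E
```

```text
clock: 11.65
eef_pos: [459.2, -122.2, 175.5]
eef_rot: [-3.141, 0.0, 2.792]
wrist_force: [0.4, -0.5, 0.7]
finger_gap: 65.9
finger_force: 0.0
clock: 11.95
eef_pos: [460.6, -119.5, 175.4]
eef_rot: [3.142, -0.0, 2.797]
wrist_force: [0.7, 0.4, -0.5]
finger_gap: 66.0
finger_force: 0.0
blob [278.8 193.5] (259, 174, 41, 40) ((279.0, 193.5), 20.35323143005371)
pos [ 449.4 -117.1   56. ]
to (np.float64(449.3930966212559), np.float64(-117.10710921557964), 42) shift cm [ 1.14 -0.12 13.34]
```

View pics/w5.png

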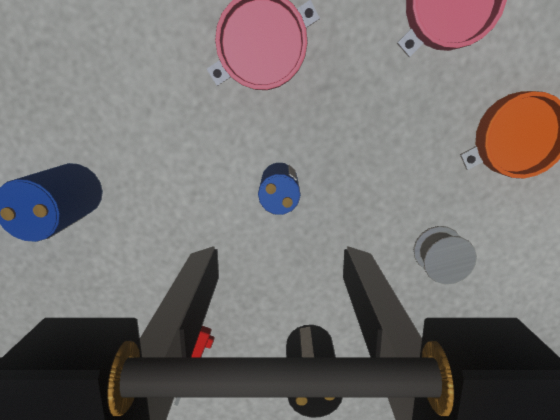

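Medium capacitor top at (279,193); the way down between the fingers is clear. Large blue is off to the left at (28,210).

```bash
python3 -m creep '[[0.4,[1.1,-0.1,4],0],[0.4,[1.1,-0.1,9],0],[0.4,[1.1,-0.1,13.4],0],[0.4,[1.1,-0.1,13.4],0],[0.4,[1.1,-0.1,13.4],0],[0.4,[1.1,-0.1,13.4],0],[-1,[1.1,-0.1,13.4],0],[-1,[1.1,-0.1,13.4],0],[-1,[1.1,-0.1,13.4],0],[-1,[1.1,-0.1,13.4],0],[-1,[1.1,-0.1,13.4],0],[-1,[1.1,-0.1,13.4],0]]' 25
python3 -m creep '[[-1,[0,0,0],0],[-1,[0,0,0],0],[-1,[0,0,-3],0],[-1,[0,0,-8],0],[-1,[0,0,-13],0],[-1,[0,0,-13],0],[-1,[0,0,-13],0]]'
python3 - <<'E'
from h import *
go((425,260,175))
E
```

```text
clock: 13.25
eef_pos: [449.8, -117.9, 41.7]
eef_rot: [3.142, 0.0, 2.795]
wrist_force: [-1.1, -0.0, 4.7]
finger_gap: 33.5
finger_force: 25.0
clock: 13.95
eef_pos: [449.8, -117.9, 171.7]
eef_rot: [3.142, 0.001, 2.795]
wrist_force: [0.3, -0.7, -1.5]
finger_gap: 33.3
finger_force: 25.0
to (425, 260, 175) shift cm [15.18 34.7  -0.35]
```

```bash
python3 -m creep '[[-1,[15,34.7,-1],0],[-1,[15,34.7,-1],0],[-1,[15,34.7,-1],0],[-1,[15,34.7,-1],0],[-1,[15,34.7,-1],0],[-1,[15,34.7,-1],0],[-1,[15,34.7,-1],0],[-1,[15,34.7,-1],0],[-1,[15,34.7,-1],0],[-1,[15,34.7,-1],0],[-1,[15,34.7,-1],0],[-1,[15,34.7,-1],0]]'
python3 - <<'E'
from h import *
cv2.imwrite("pics/w6.png",manip.camera("wrist")[...,::-1])
q=wtop((285,138),18,"orange")
s=manip.read_state();t=s["eef_pos"]
b=wtop((281,285),t[2]+14.3);print("off",b-t)
go((q[0],q[1],85))
E
```

```text
clock: 15.15
eef_pos: [426.7, 258.4, 181.0]
eef_rot: [-3.141, -0.0, 2.793]
wrist_force: [-0.0, -0.8, -0.3]
finger_gap: 33.2
finger_force: 25.0
blob [281.1 127.6] (250, 95, 63, 66) ((280.92047119140625, 127.55664825439453), 32.57463073730469)
pos [371.3 279.2  18. ]
blob [280.2 288. ] (244, 255, 74, 67) ((280.5, 288.4375), 36.67354202270508)
pos [425.7 258.6 195.7]
off [-1.11542949 -0.0613001  14.3       ]
to (np.float64(371.2752954131362), np.float64(279.1669057788819), 85) shift cm [5.91 0.02 9.64]
```

View pics/w6.png

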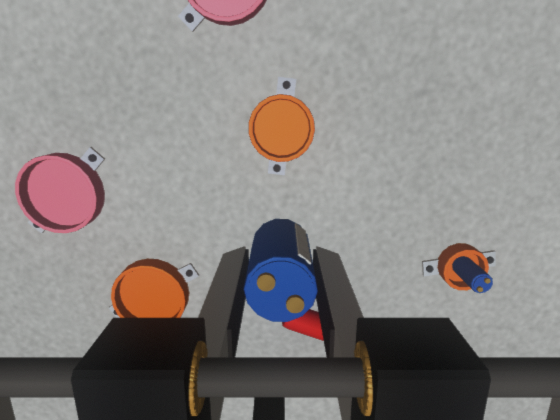

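Medium cup rim centre at (281,128); the capacitor is held upright with its top at (280,288).

```bash
python3 -m creep '[[-1,[5.8,0,0],0],[-1,[5.8,0,3],0],[-1,[5.8,0,8],0],[-1,[5.8,0,9.6],0],[-1,[5.8,0,9.6],0],[-1,[5.8,0,9.6],0],[-1,[5.8,0,9.6],0]]'
python3 - <<'E'
from h import *
go((371.6,279.2,48.5))
E
```

```text
clock: 16.0
eef_pos: [372.8, 279.5, 86.9]
eef_rot: [3.14, 0.001, 2.794]
wrist_force: [0.6, 0.7, -0.8]
finger_gap: 33.7
finger_force: 25.0
to (371.6, 279.2, 48.5) shift cm [ 0.11 -0.07  3.84]
```

```bash
python3 -m creep '[[-1,[0.1,0,2],0],[-1,[0.1,0,3],0],[-1,[0.1,0,3.5],0],[-1,[0.1,0,3.7],0],[-1,[0.1,0,3.8],0],[-1,[0.1,0,3.8],0],[-1,[0.1,0,3.8],0]]'; python3 -m creep '[[-1,[0,0,0.1],0],[-1,[0,0,0.1],0],[-1,[0,0,0.1],0]]'
```

```text
clock: 16.7
eef_pos: [371.3, 279.6, 47.8]
eef_rot: [3.141, 0.0, 2.795]
wrist_force: [0.1, -0.3, -0.1]
finger_gap: 33.2
finger_force: 25.0
clock: 17.0
eef_pos: [371.4, 279.7, 47.6]
eef_rot: [3.141, 0.001, 2.795]
wrist_force: [-4.3, -3.0, 15.8]
finger_gap: 33.2
finger_force: 25.0
```

```bash
python3 -m creep '[[0.1,[0,0,-0.05],0],[0.1,[0,0,-0.05],0],[0.1,[0,0,-0.05],0],[0.1,[0,0,-0.05],0],[0.1,[0,0,-4],0],[0.1,[0,0,-9],0],[0.1,[0,0,-13],0],[0.1,[-6,0,-13],0],[0.1,[-6,0,-13],0],[0.1,[-6,0,-13],0],[0.1,[-6,0,-13],0]]'
python3 - <<'E'
from h import *
cv2.imwrite("pics/w7.png",manip.camera("wrist")[...,::-1])
wtop((281,128),62);wtop((285,138),18,"orange")
go((403,-304.5,180))
E
```

```text
clock: 18.1
eef_pos: [426.7, 259.1, 175.6]
eef_rot: [-3.14, -0.001, 2.794]
wrist_force: [0.0, 0.2, -0.1]
finger_gap: 51.5
finger_force: 0.0
blob [281.  132.4] (260, 111, 43, 44) ((281.313232421875, 132.37937927246094), 22.12287712097168)
pos [370.7 279.7  62. ]
blob [283.5 118.7] (250, 96, 63, 48) ((281.16455078125, 127.69284057617188), 31.76677131652832)
pos [364.3 284.4  18. ]
to (403, -304.5, 180) shift cm [-16.9  -53.86  -0.37]
```

View pics/w7.png

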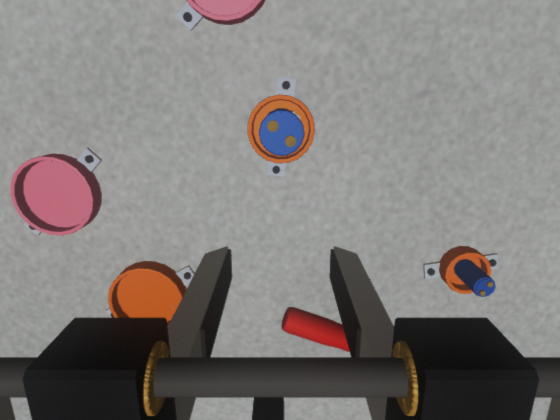

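The medium capacitor stands in its cup at (281,132). Next is the large one.

```bash
python3 -m creep '[[0.8,[-17,-54,-1],0],[0.8,[-17,-54,-1],0],[0.8,[-17,-54,-1],0],[0.8,[-17,-54,-1],0],[0.8,[-17,-54,-1],0],[0.8,[-17,-54,-1],0],[0.8,[-17,-54,-1],0],[0.8,[-17,-54,-1],0],[0.8,[-17,-54,-1],0],[0.8,[-17,-54,-1],0],[0.8,[-17,-54,-1],0],[0.8,[-17,-54,-1],0]]'
python3 -m creep '[[0.8,[0,0,0],0],[0.8,[0,0,0],0],[0.8,[0,0,0],0],[0.8,[0,0,0],0]]'
python3 - <<'E'
from h import *
cv2.imwrite("pics/w8.png",manip.camera("wrist")[...,::-1])
q=wtop((280,200),72)
go((q[0],q[1],46))
E
```

```text
clock: 19.45
eef_pos: [403.2, -309.4, 186.2]
eef_rot: [-3.141, -0.0, 2.793]
wrist_force: [-0.1, 0.3, -0.3]
finger_gap: 84.7
finger_force: 0.0
clock: 19.85
eef_pos: [404.2, -305.3, 186.7]
eef_rot: [-3.142, 0.0, 2.797]
wrist_force: [0.9, 0.8, 0.5]
finger_gap: 84.8
finger_force: 0.0
blob [282.7 193.1] (252, 163, 62, 61) ((282.7096862792969, 193.18548583984375), 31.05738067626953)
pos [ 392.7 -299.6   72. ]
to (np.float64(392.6775272981104), np.float64(-299.60328878089433), 46) shift cm [ 1.29  0.19 14.07]
```

View pics/w8.png

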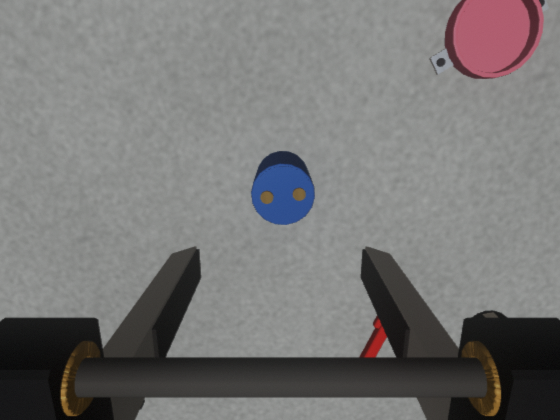

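Large blue top at (283,193), nothing close by.

```bash
python3 -m creep '[[0.8,[1.2,0.2,4],0],[0.8,[1.2,0.2,9],0],[0.8,[1.2,0.2,14],0],[0.8,[1.2,0.2,14],0],[0.8,[1.2,0.2,14],0],[0.8,[1.2,0.2,14],0],[-1,[1.2,0.2,14],0],[-1,[1.2,0.2,14],0],[-1,[1.2,0.2,14],0],[-1,[1.2,0.2,14],0],[-1,[1.2,0.2,14],0],[-1,[1.2,0.2,14],0]]' 35
python3 -m creep '[[-1,[0,0,0],0],[-1,[0,0,0],0],[-1,[0,0,-3],0],[-1,[0,0,-8],0],[-1,[0,0,-13],0],[-1,[0,0,-13],0],[-1,[0,0,-13],0]]'
python3 - <<'E'
from h import *
go((542,78,185))
E
```

```text
clock: 21.15
eef_pos: [393.3, -300.6, 46.6]
eef_rot: [-3.142, 0.0, 2.795]
wrist_force: [-1.0, 1.2, 3.9]
finger_gap: 49.5
finger_force: 35.0
clock: 21.85
eef_pos: [393.3, -300.6, 176.7]
eef_rot: [-3.141, 0.001, 2.795]
wrist_force: [-0.6, -0.3, -1.7]
finger_gap: 49.9
finger_force: 35.0
to (542, 78, 185) shift cm [-1.12 40.66 -0.85]
```

```bash
python3 -m creep '[[-1,[-1,40.6,-1],0],[-1,[-1,40.6,-1],0],[-1,[-1,40.6,-1],0],[-1,[-1,40.6,-1],0],[-1,[-1,40.6,-1],0],[-1,[-1,40.6,-1],0],[-1,[-1,40.6,-1],0],[-1,[-1,40.6,-1],0],[-1,[-1,40.6,-1],0],[-1,[-1,40.6,-1],0],[-1,[-1,40.6,-1],0],[-1,[-1,40.6,-1],0]]'
python3 - <<'E'
from h import *
cv2.imwrite("pics/w9.png",manip.camera("wrist")[...,::-1])
q=wtop((285,130),18,"orange")
s=manip.read_state();t=s["eef_pos"]
b=wtop((281,285),t[2]+25.4);print("off",b-t)
go((q[0],q[1],85))
E
```

```text
clock: 23.05
eef_pos: [540.3, 76.5, 185.9]
eef_rot: [-3.141, -0.001, 2.793]
wrist_force: [0.4, -0.1, -1.8]
finger_gap: 49.3
finger_force: 35.0
blob [281.  123.3] (241, 82, 81, 84) ((281.0, 123.33734893798828), 41.7706184387207)
pos [481.8  98.3  18. ]
blob [279.2 293.4] (222, 231, 117, 121) ((280.0966491699219, 290.3615417480469), 61.505340576171875)
pos [536.   77.5 211.8]
off [-4.49956174  0.71767545 25.4       ]
to (np.float64(481.7550337593095), np.float64(98.31813575127701), 85) shift cm [6.260e+00 1.000e-02 1.015e+01]
```

View pics/w9.png

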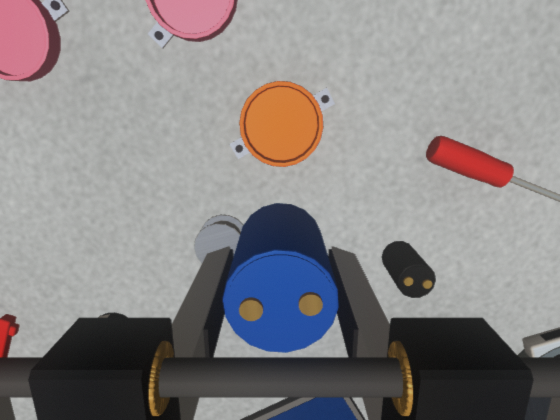

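Large cup rim centre at (281,123); the capacitor is held upright, top at (280,301). A silver object sits at (220,237), so I'll check its clearance.

```bash
python3 - <<'E'
from h import *
p=manip.camera_params("wrist");ty=np.array([.34,.94,0]);c=np.array([482,98.3,0])
for uv,z in(((216,243),20),((240,225),0)):
    q=plane(p,uv,z);print(q.round(),(q-c)@ty,(q-c)@[-.94,.34,0])
E
python3 -m creep '[[-1,[6.1,0,0],0],[-1,[6.1,0,3],0],[-1,[6.1,0,8],0],[-1,[6.1,0,10],0],[-1,[6.1,0,10],0],[-1,[6.1,0,10],0],[-1,[6.1,0,10],0]]'
python3 - <<'E'
from h import *
go((482.4,98.2,53.4))
E
```

```text
[566.   2.  20.] -61.911819717947985 -111.37748857453876
[562.  26.   0.] -40.668983651067585 -100.11678504824162
clock: 23.9
eef_pos: [484.2, 98.5, 88.0]
eef_rot: [3.14, 0.002, 2.794]
wrist_force: [0.0, 0.6, -0.4]
finger_gap: 49.7
finger_force: 35.0
to (482.4, 98.2, 53.4) shift cm [ 0.17 -0.09  3.46]
```

Clear of it by more than 90 mm.

```bash
python3 -m creep '[[-1,[0.1,0,1.5],0],[-1,[0.1,0,2.5],0],[-1,[0.1,0,3],0],[-1,[0.1,0,3.3],0],[-1,[0.1,0,3.3],0],[-1,[0.1,0,3.3],0]]'; python3 -m creep '[[-1,[0,0,0.1],0],[-1,[0,0,0.1],0],[-1,[0,0,0.1],0]]'
```

```text
clock: 24.5
eef_pos: [482.6, 99.0, 53.8]
eef_rot: [3.141, 0.0, 2.795]
wrist_force: [0.2, -0.1, -1.0]
finger_gap: 49.4
finger_force: 35.0
clock: 24.8
eef_pos: [482.5, 99.0, 52.7]
eef_rot: [3.141, 0.0, 2.795]
wrist_force: [0.3, -0.5, 0.1]
finger_gap: 49.6
finger_force: 35.0
```

```bash
python3 -m creep '[[-1,[0,0,0.1],0],[-1,[0,0,0.1],0],[-1,[0,0,0.1],0]]'; python3 -m creep '[[0.4,[0,0,0],0],[0.4,[0,0,0],0],[0.4,[0,0,0],0],[0.4,[0,0,0],0],[0.4,[0,0,-4],0],[0.4,[0,0,-9],0],[0.4,[0,0,-15],0],[0.4,[-6,0,-15],0],[0.4,[-6,0,-15],0],[0.4,[-6,0,-15],0],[0.4,[-6,0,-15],0],[0.4,[-6,0,-15],0]]'
python3 - <<'E'
from h import *
cv2.imwrite("pics/w10.png",manip.camera("wrist")[...,::-1])
cv2.imwrite("pics/side1.png",manip.camera("side")[...,::-1])
E
```

```text
clock: 25.1
eef_pos: [482.6, 99.0, 52.6]
eef_rot: [3.141, 0.001, 2.795]
wrist_force: [-5.4, -1.4, 15.2]
finger_gap: 49.2
finger_force: 35.0
clock: 26.3
eef_pos: [537.7, 78.9, 200.6]
eef_rot: [-3.141, -0.002, 2.795]
wrist_force: [0.2, -0.1, 0.1]
finger_gap: 65.9
finger_force: 0.0
```

View pics/w10.png

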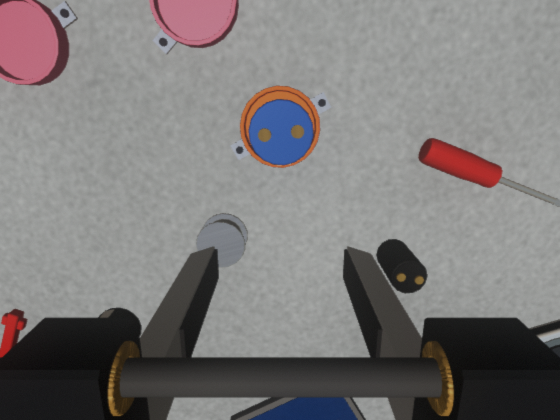

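View pics/side1.png

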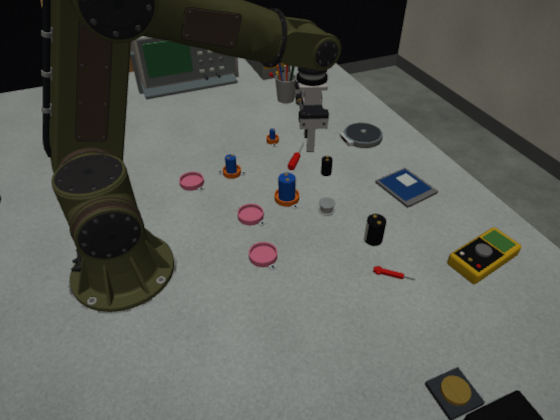

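All three blue capacitors stand upright in their cups: small at (272,135), medium (231,164) and large (287,188) in the side view. The black ones at (327,166) and (375,230) are where they were, and the arm is clear.

```bash
python3 -c "
from cell import manip
print(manip.sign_off())"
```

```text
the job is handed in; nothing more can be done
None
```

The small, medium and large blue capacitors were loaded in that order and stand upright, terminals up, in their own orange cups; the black capacitors were not moved, and I handed the job in at about 26 s of the 88 s allowed.

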